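Fit the clamp carriages to a test fixture's dovetail rail

ROBOT

A 6-joint arm with a two-finger parallel gripper is mounted at the origin on the work surface. World frame = base frame: x ahead of the robot, y to its left, z up, the work surface at z = 0. Lengths are in mm, angles in rad, forces in N, time in s.
With the tool pointing down it reaches from about 325 to 775 mm from the base axis. Payload 9.3 kg.
Tool frame: the origin (TCP) lies on the centre line of the jaws, within the pads' length; the fingertips stand 14 mm ahead of it and the grasp point (between the pads) lies 5 mm behind it; z points along the fingers, y is the direction in which the jaws open and shut (so a half turn about z gives the same grasp; the last joint's range is limited). The gripper opens to 85 mm and grips with 20 to 120 N. Pads are 22 mm wide; open, the fingers measure 114 mm over their backs; the gripper's body (76 mm by 85 mm) begins 54 mm behind the grasp point. The pads swing forward as they close: fully open they stand 13 mm farther back than shut.
Start: joints at [1.04, 0.259, 0.021, 1.334, 0, 1.418], TCP at [202.883, 511.21, 245.279] pointing down, gripper open.
Joint ranges: [-3.04, 3.04], [-0.91, 1.82], [-1.04, 1.36], [-1.92, 1.95], [-1.52, 1.45], [-3.14, 3.14]. Speed limits (rad/s): [2.22, 2.22, 2.79, 3.14, 3.14, 3.14].

INTERFACE

Orientations are given as a unit quaternion [w, x, y, z].
In Python, from cell import robot, vision gives the robot as it stands. Calls block until the motion is done:
- robot.move_pose(position, orientation): joint-space move of the TCP to a pose.
- robot.move_linear(position, rotation=None, v=150, stop_force=None): straight line of the TCP; rotation=None keeps the orientation; v is the mean speed in mm/s. With stop_force (N) it stops when the force on the tool has changed by that much, and returns True; else False.
- robot.set_joints(angles): joint-space move.
- robot.command_gripper(opening, grasp_force=None): finger opening in mm; grasp_force is the grip in N (None keeps the last); returns when the fingers have stopped.
- robot.hold(seconds).
- robot.ik(position, orientation): joint angles nearest the present ones, or None.
- robot.get_obs(): the state.
- vision.get_image(name): name is "side" or "top" or "wrist"; returns the picture (400x640x3 uint8, red, green, blue); there is no depth.
- vision.camera_params(name): a dict with "camera_matrix" (3x3 intrinsics, pixels), "k1" (the pictures are not rectified: a ray, as slopes to the right and down, at radius r is drawn at 1 + k1 r^2 times it, then the intrinsics apply), "camera_from_world" (4x4, takes a point from world to camera coordinates). Camera axes: x right, y up, looking along -z (the intrinsics and any distortion apply to the point x, -y, -z); pixel columns grow to the right and rows downward; lengths in mm; the calibration is good to about 2 mm. A picture is of the moment at which its call begins: read the wrist's pose just before it. camera_params takes no time and is no camera call; for the wrist camera it gives the pose at the moment of the call.
A pose or a line that the arm cannot do raises robot.Unreachable and nothing moves.
- robot.hand_in(): hands the job in, once; it reports no verdict.
The state is a dict: "t": time; "q": joint angles; "qd": joint speeds; "joint_efforts": joint torques, N m; "tcp_pos": TCP position; "orientation": TCP orientation; "contact_force": force on the tool from outside, world axes, zero at the start; "ft_torque": the same for the moment, N m; "grip_width": finger opening in mm.
Only numpy, scipy, OpenCV 4.12 (cv2) and the standard library are available. Lean on these libraries where they do the work, as an engineer would, in place of code of your own. Each camera call takes 0.05 s, during which the arm holds its last target.

TASK

Set up the board test fixture: find every rail carriage (the posts with undercut jaws and a black clamp knob) among the parts in the grey tray, slide each one onto the dovetail rail from its open end until its whole length is on the rail, one behind the other, and turn each carriage's clamp knob clockwise until it is tight, with its bar square to the rail. All of them must be on the rail before the last knob is tightened; leave the plain flat-footed post and the spacers in the tray and do not disturb the tools and parts lying around.

Things in the scene. Friction and masses are not known exactly. Their poses are not given: they have to be found in the camera images.
- rail_mouth (a point): Open end of the horizontal steel dovetail rail: mid-width, on the rail's top face (38 mm above the bench). x runs along the rail from the open end to the closed end, z up. Rail 215 mm long, 36 mm wide at the top, 20 mm at the bottom, 16 mm deep. The first 15 mm at the open end taper (3 mm narrower each side, 2.5 mm lower at the tip). Place and heading differ from start to start.
- fixture: Test fixture that carries the rail: a white and green plate 250 (x, along the rail) x 160 x 12 mm, fixed to the bench; origin at the centre of its underside. The rail's underside stands 10 mm above the plate. At the rail's closed end, 215 mm from its open end, a stop block 60 mm wide rises 14 mm above the rail's top.
- tray: Grey open parts tray, fixed to the bench, outside 325 (its x) x 270 (its y) mm, walls 35 mm high and 5 mm thick, floor 5 mm thick. Origin: centre of its underside.
- car1_post (a point): Rail carriage 1 (alike; None if absent), aluminium, 0.3 kg, upright in the tray. Saddle 60 mm long (x, sliding direction), 56 wide (y); two undercut jaws 16 mm deep, 1.6 mm play each side of the rail. Post 24 (x) x 16 (y) mm in its middle: grip across the 16. Point: on the post's axis, 16 mm below its top, 66 above the jaws' underside, 50 above the rail's top when seated. z up. Fits either way round.
- knob1_grip (a point): Clamp knob of carriage 1 (None if absent), on a lug 66 mm to the +y side of the post: a black upright bar 34 (x) x 10 (y) x 30 mm high, turning about its upright axis. Point: on that axis, 8 mm below the bar's top, 52 above the jaws' underside. 10 mm below the bar comes the lug. Grip across its 10 mm from above; 58 mm are free between its axis and the post, which is 22 mm higher than the bar.
- knob1 (a joint): Angle of clamp knob 1 (rad): about 0 to 0.15 loose (bar along the rail direction of the carriage), growing clockwise seen from above, to a stop at 1.57 (bar square to the rail): tight from 1.25. It stays where it is left (friction 0.04 N m).
- car2_post (a point): Rail carriage 2 (alike; None if absent), aluminium, 0.3 kg, upright in the tray. Saddle 60 mm long (x, sliding direction), 56 wide (y); two undercut jaws 16 mm deep, 1.6 mm play each side of the rail. Post 24 (x) x 16 (y) mm in its middle: grip across the 16. Point: on the post's axis, 16 mm below its top, 66 above the jaws' underside, 50 above the rail's top when seated. z up. Fits either way round.
- knob2_grip (a point): Clamp knob of carriage 2 (None if absent), on a lug 66 mm to the +y side of the post: a black upright bar 34 (x) x 10 (y) x 30 mm high, turning about its upright axis. Point: on that axis, 8 mm below the bar's top, 52 above the jaws' underside. 10 mm below the bar comes the lug. Grip across its 10 mm from above; 58 mm are free between its axis and the post, which is 22 mm higher than the bar.
- knob2 (a joint): Angle of clamp knob 2 (rad): about 0 to 0.15 loose (bar along the rail direction of the carriage), growing clockwise seen from above, to a stop at 1.57 (bar square to the rail): tight from 1.25. It stays where it is left (friction 0.04 N m).
- car3_post (a point): Rail carriage 3 (alike; None if absent), aluminium, 0.3 kg, upright in the tray. Saddle 60 mm long (x, sliding direction), 56 wide (y); two undercut jaws 16 mm deep, 1.6 mm play each side of the rail. Post 24 (x) x 16 (y) mm in its middle: grip across the 16. Point: on the post's axis, 16 mm below its top, 66 above the jaws' underside, 50 above the rail's top when seated. z up. Fits either way round.
- knob3_grip (a point): Clamp knob of carriage 3 (None if absent), on a lug 66 mm to the +y side of the post: a black upright bar 34 (x) x 10 (y) x 30 mm high, turning about its upright axis. Point: on that axis, 8 mm below the bar's top, 52 above the jaws' underside. 10 mm below the bar comes the lug. Grip across its 10 mm from above; 58 mm are free between its axis and the post, which is 22 mm higher than the bar.
- knob3 (a joint): Angle of clamp knob 3 (rad): about 0 to 0.15 loose (bar along the rail direction of the carriage), growing clockwise seen from above, to a stop at 1.57 (bar square to the rail): tight from 1.25. It stays where it is left (friction 0.04 N m).
- foot_post_mid (a point): A plain flat-footed post, not wanted: same post, but on a solid plate 60 x 56 x 12 mm with no jaws and no knob; 82 mm high, the point is half-way up. It stands in the tray and stays there.
- spacer1_mid (a point): Spacer 1: a loose metal stud 42 mm long and 12 mm thick, lying in the tray; the point is its centre. It stays in the tray.
- spacer2_mid (a point): Spacer 2: a loose metal stud 42 mm long and 12 mm thick, lying in the tray; the point is its centre. It stays in the tray.
- spacer3_mid (a point): Spacer 3: a loose metal stud 42 mm long and 12 mm thick, lying in the tray; the point is its centre. It stays in the tray.
- spacer4_mid (a point): Spacer 4: a loose metal stud 42 mm long and 12 mm thick, lying in the tray; the point is its centre. It stays in the tray.
- driver_mid (a point): A black-handled screwdriver lying on the bench beyond the fixture; the point is near the blade end of its handle. Leave it alone.
- flask_mid (a point): A white round plastic bottle, 56 mm across and 130 mm high, standing beyond the fixture; the point is half-way up. Leave it alone.
- board_mid (a point): A green circuit board in its carrier, 100 x 140 x 12 mm, with a few parts on it, lying beyond the tray; the point is at its middle. Leave it alone.
Not all that is in view belongs to the job. Leave any red or turquoise look-alike of the part that bears spacer1_mid alone.

How it is judged (in metres and radians):
On the way, in this order (a step that is already met when the one before it is completed fails the run):
1. every carriage that is there has its whole length on the rail (x of car1_post in the frame of rail_mouth between 0.027 and 0.19 m and y of car1_post in the frame of rail_mouth between -0.006 and 0.006 m and z of car1_post in the frame of rail_mouth between 0.044 and 0.057 m and angle between the x axis of each of car1_post, car2_post, car3_post and the x axis of rail_mouth, either way round below 0.1 rad and angle between each of car1_post, car2_post, car3_post's own z axis and vertical below 0.1 rad and x of car2_post in the frame of rail_mouth between 0.027 and 0.19 m and y of car2_post in the frame of rail_mouth between -0.006 and 0.006 m and z of car2_post in the frame of rail_mouth between 0.044 and 0.057 m and x of car3_post in the frame of rail_mouth between 0.027 and 0.19 m and y of car3_post in the frame of rail_mouth between -0.006 and 0.006 m and z of car3_post in the frame of rail_mouth between 0.044 and 0.057 m), for 0.2 s.
2. every carriage on the rail is clamped by its knob (all of step 1 and value of joint each of knob1, knob2, knob3 above 1.25 rad), for 0.2 s.
At the end, for the whole second after the job is handed in: Every carriage that is there sits on the rail, upright and in line (within 0.1 rad), with its whole length on the rail (3 mm over the open end allowed), its knob turned to at least 1.25 rad; the flat-footed post and the four spacers are in the tray (all of step 2 and x of foot_post_mid in the frame of tray between -0.1625 and 0.1625 m and y of foot_post_mid in the frame of tray between -0.135 and 0.135 m and z of each of foot_post_mid, spacer1_mid, spacer2_mid, spacer3_mid, spacer4_mid in the frame of tray below 0.07 m and x of spacer1_mid in the frame of tray between -0.1625 and 0.1625 m and y of spacer1_mid in the frame of tray between -0.135 and 0.135 m and x of spacer2_mid in the frame of tray between -0.1625 and 0.1625 m and y of spacer2_mid in the frame of tray between -0.135 and 0.135 m and x of spacer3_mid in the frame of tray between -0.1625 and 0.1625 m and y of spacer3_mid in the frame of tray between -0.135 and 0.135 m and x of spacer4_mid in the frame of tray between -0.1625 and 0.1625 m and y of spacer4_mid in the frame of tray between -0.135 and 0.135 m); the robot touches nothing.
It fails at once if the screwdriver is shifted by more than 40 mm (distance of driver_mid from where it was at the start of the episode above 0.04 m).
It fails at once if the bottle is shifted by more than 40 mm (distance of flask_mid from where it was at the start of the episode above 0.04 m).
It fails at once if the circuit board is shifted by more than 40 mm (distance of board_mid from where it was at the start of the episode above 0.04 m).
Of car1, car2, car3 only 2 to 3 are there at a start; the rules pass over those that are not, and their reading is None.
At some moment in a run one of car1, car2, car3 may be knocked a few centimetres aside while the robot is not near it.
Once in a run the grip may slacken for a moment while it holds something.
It also fails if it takes over 210 s, if anything falls off the work surface, if the arm or the gripper's body presses on something with over 40 N, if the wrist force passes 120 N, or if a joint passes its speed limit or range.

## Working session

There is one attempt and no reset: what is moved stays moved. The work goes in short steps, each a Python script; the robot and the scene stay as the last script left them, time stands still between calls to the robot, and variables do not carry over. Pictures are saved under pics/ and viewed, and the job is handed in when it is done.

```bash
ls; mkdir -p pics
python3 - <<'E'
from cell import robot, vision
import cv2, numpy as np
for n in ["top","side","wrist"]:
    im=vision.get_image(n); cv2.imwrite(f"pics/{n}0.png",im[:,:,::-1])
    p=vision.camera_params(n); print(n,p["camera_matrix"],p["k1"]); print(np.round(p["camera_from_world"],3))
o=robot.get_obs(); print(o)
E
```

```text
pics
top [[390.25304183   0.         321.02800115]
 [  0.         390.25304183 201.18775751]
 [  0.           0.           1.        ]] -0.01437653526482395
[[ 2.60000e-02 -9.99000e-01 -2.30000e-02 -3.21260e+01]
 [ 9.98000e-01  2.40000e-02  5.80000e-02 -5.63925e+02]
 [-5.70000e-02 -2.40000e-02  9.98000e-01 -9.07588e+02]
 [ 0.00000e+00  0.00000e+00  0.00000e+00  1.00000e+00]]
side [[412.91918167   0.         321.76158912]
 [  0.         412.91918167 196.39453652]
 [  0.           0.           1.        ]] 0.021896909879249905
[[ 8.31000e-01 -5.57000e-01  1.40000e-02 -4.78970e+02]
 [ 4.39000e-01  6.70000e-01  5.99000e-01 -2.54187e+02]
 [-3.43000e-01 -4.91000e-01  8.01000e-01 -7.56865e+02]
 [ 0.00000e+00  0.00000e+00  0.00000e+00  1.00000e+00]]
wrist [[296.33025533   0.         317.29096403]
 [  0.         296.33025533 199.83301718]
 [  0.           0.           1.        ]] -0.053610949152147834
[[ 3.69000e-01  9.29000e-01  0.00000e+00 -5.49831e+02]
 [-8.95000e-01  3.55000e-01 -2.70000e-01  3.33010e+01]
 [-2.51000e-01  9.90000e-02  9.63000e-01 -3.78717e+02]
 [ 0.00000e+00  0.00000e+00  0.00000e+00  1.00000e+00]]
{'t': 0.15, 'q': array([1.04037873e+00, 2.59048064e-01, 2.09464027e-02, 1.33371653e+00,
       1.86098555e-05, 1.41822375e+00]), 'qd': array([-0.00058425, -0.00214149,  0.00155189, -0.00147779,  0.0018484 ,
       -0.00122536]), 'joint_efforts': array([ 3.40811130e-03, -5.55968070e+01,  3.44664216e+01,  1.13280749e-02,
       -1.86496159e-04, -1.48080918e-06]), 'tcp_pos': array([202.78708196, 511.03339782, 244.81715111]), 'orientation': array([-1.79876759e-04,  1.87800664e-01,  9.82207030e-01, -4.78311915e-04]), 'contact_force': array([0.48061727, 1.06044107, 0.53387792]), 'ft_torque': array([ 0.00180752, -0.07173164, -0.02371041]), 'grip_width': 85.45353030860636}
```

View pics/top0.png

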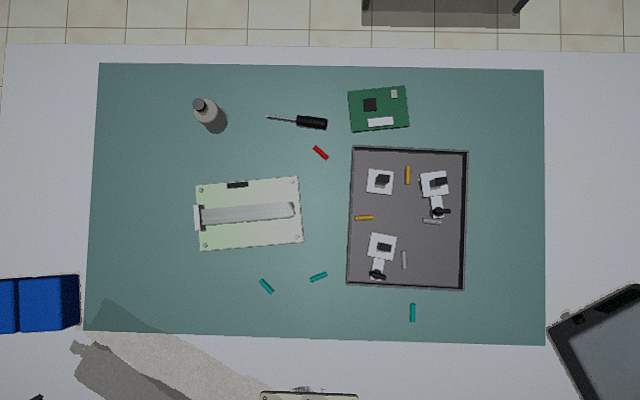

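View pics/side0.png

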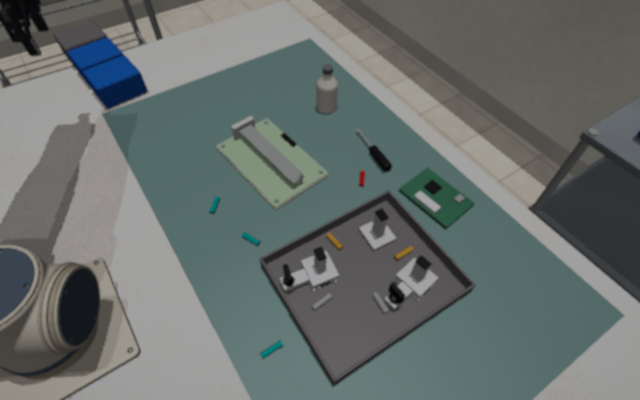

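View pics/wrist0.png

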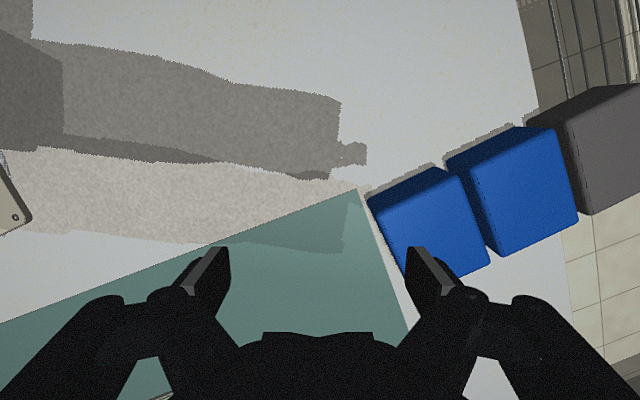

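```bash
cat > h.py <<'E'
from cell import robot, vision
import cv2, numpy as np
def undist(p,uv):
    K=p["camera_matrix"]; d=np.array([p["k1"],0,0,0,0.])
    return cv2.undistortPoints(np.array(uv,float).reshape(-1,1,2),K,d).reshape(-1,2)
def p2w(p,uv,z):
    T=np.array(p["camera_from_world"]); R=T[:3,:3]; c=-R.T@T[:3,3]
    n=undist(p,uv); d=np.c_[n[:,0],-n[:,1],-np.ones(len(n))]@R
    z=np.broadcast_to(z,len(n)); return c+d*((z-c[2])/d[:,2])[:,None]
def w2p(p,X):
    X=np.array(X,float).reshape(-1,3);T=np.array(p["camera_from_world"]); c=X@T[:3,:3].T+T[:3,3]
    q=np.c_[c[:,0],-c[:,1],-c[:,2]]
    return cv2.projectPoints(q.reshape(-1,1,3),np.zeros(3),np.zeros(3),p["camera_matrix"],np.array([p["k1"],0,0,0,0.]))[0].reshape(-1,2)
def quat(a):
    # tool down, tool y axis (jaw dir) at world angle a
    y=np.array([np.cos(a),np.sin(a),0]); z=np.array([0,0,-1.]); x=np.cross(y,z)
    from scipy.spatial.transform import Rotation as R
    q=R.from_matrix(np.c_[x,y,z]).as_quat(); return np.array([q[3],q[0],q[1],q[2]])
def snap(n,name,crop=None,s=1):
    p=vision.camera_params(n); im=vision.get_image(n)[:,:,::-1]
    o=im
    if crop: o=im[crop[1]:crop[3],crop[0]:crop[2]]
    o=cv2.resize(o,None,fx=s,fy=s,interpolation=cv2.INTER_CUBIC); cv2.imwrite(f"pics/{name}.png",o); return p
E
python3 - <<'E'
from h import *
p=snap("top","tray1",(340,140,480,295),4)
snap("top","fix1",(180,165,320,260),5)
def s(t,uv,z): print(t,np.round(p2w(p,uv,z)[:,:2],1).tolist())
s("tray corners",[(353,147),(467,151),(464,289),(347,285)],35)
s("rail open, closed",[(294,210),(203,216)],38)
s("posttop A,B,foot",[(438,182),(384,247),(383,180)],87)
s("knob A,B",[(441,211),(377,275)],60)
s("flask,driver",[(205,110),(300,121)],40)
print(robot.get_obs()['t'])
E
```

```text
tray corners [[691.9, -89.9], [688.3, -354.3], [371.3, -348.9], [372.9, -82.8]]
rail open, closed [[541.4, 43.4], [522.1, 254.9]]
posttop A,B,foot [[608.5, -273.5], [464.5, -158.5], [610.1, -153.9]]
knob A,B [[546.6, -288.2], [400.7, -147.8]]
flask,driver [[771.8, 260.5], [749.7, 35.3]]
0.25
```

View pics/tray1.png

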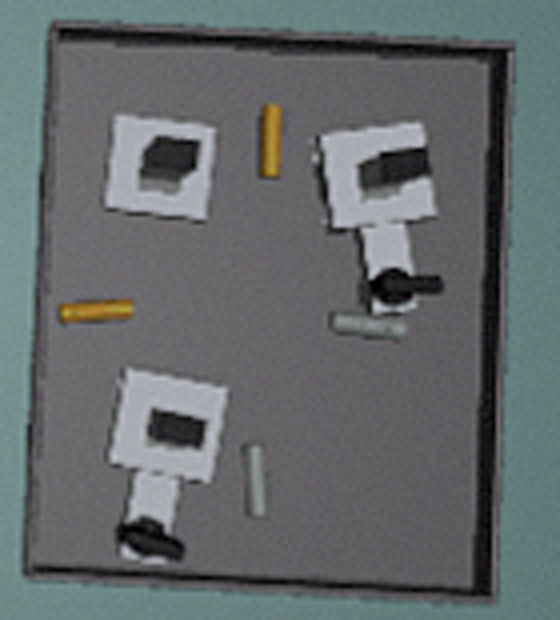

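View pics/fix1.png

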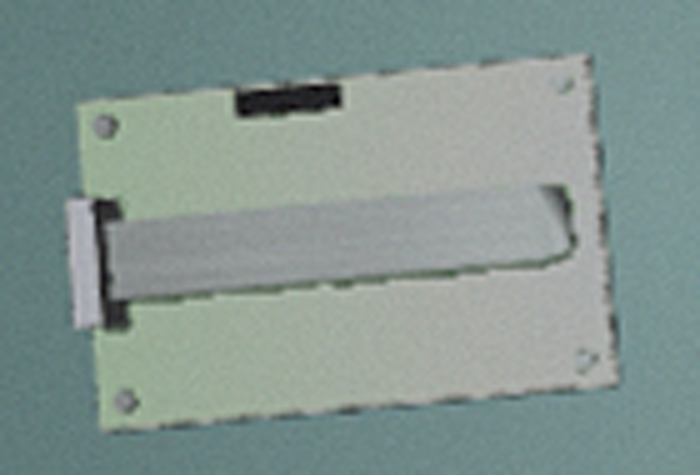

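Run:
```python
from h import *
from scipy.spatial.transform import Rotation as R
o=robot.get_obs(); q=o['orientation']; Rt=R.from_quat([q[1],q[2],q[3],q[0]]).as_matrix()
p=vision.camera_params("wrist"); T=np.array(p["camera_from_world"]); c=-T[:3,:3].T@T[:3,3]
print("cam in tool",Rt.T@(c-o['tcp_pos'])); print("look in tool",Rt.T@(-T[2,:3])); print("tool y ang",np.degrees(np.arctan2(Rt[1,1],Rt[0,1])))
for pos in [(540,0,90),(530,200,90),(608,-273,75),(464,-158,75),(401,-148,70),(480,60,80),(480,200,80)]:
  for a in [-90,-80,0,5,90,95,180,185,270]:
    r=robot.ik(pos,quat(np.radians(a))); print(pos,a,None if r is None else np.round(r,2))
```

```text
cam in tool [  69.97524823   -0.17466466 -128.9275027 ]
look in tool [-0.26985798  0.00106548  0.96289955]
tool y ang 68.35264170179344
(540, 0, 90) -90 [-0.16  0.33 -0.28  0.95  0.    2.99]
(540, 0, 90) -80 [-0.16  0.33 -0.28  0.95  0.    2.81]
(540, 0, 90) 0 [-0.16  0.33 -0.28  0.95  0.    1.42]
(540, 0, 90) 5 [-0.16  0.33 -0.28  0.95  0.    1.33]
(540, 0, 90) 90 [-0.16  0.33 -0.28  0.95  0.   -0.16]
(540, 0, 90) 95 [-0.16  0.33 -0.28  0.95  0.   -0.24]
(540, 0, 90) 180 [-0.16  0.33 -0.28  0.95  0.   -1.73]
(540, 0, 90) 185 [-0.16  0.33 -0.28  0.95  0.   -1.81]
(540, 0, 90) 270 [-0.16  0.33 -0.28  0.95  0.    2.99]
(530, 200, 90) -90 [ 0.21  0.37 -0.22  0.98  0.   -2.93]
(530, 200, 90) -80 [ 0.21  0.37 -0.22  0.98  0.   -3.1 ]
(530, 200, 90) 0 [ 0.21  0.37 -0.22  0.98  0.    1.78]
(530, 200, 90) 5 [ 0.21  0.37 -0.22  0.98  0.    1.7 ]
(530, 200, 90) 90 [ 0.21  0.37 -0.22  0.98  0.    0.21]
(530, 200, 90) 95 [ 0.21  0.37 -0.22  0.98  0.    0.13]
(530, 200, 90) 180 [ 0.21  0.37 -0.22  0.98  0.   -1.36]
(530, 200, 90) 185 [ 0.21  0.37 -0.22  0.98  0.   -1.45]
(530, 200, 90) 270 [ 0.21
[... 1884 characters left out ...]
 -0.43  0.88  0.   -0.14]
(480, 60, 80) 180 [-0.05  0.26 -0.43  0.88  0.   -1.62]
(480, 60, 80) 185 [-0.05  0.26 -0.43  0.88  0.   -1.71]
(480, 60, 80) 270 [-0.05  0.26 -0.43  0.88  0.    3.09]
(480, 200, 80) -90 [ 0.23  0.31 -0.35  0.91  0.   -2.91]
(480, 200, 80) -80 [ 0.23  0.31 -0.35  0.91  0.   -3.08]
(480, 200, 80) 0 [ 0.23  0.31 -0.35  0.91  0.    1.8 ]
(480, 200, 80) 5 [ 0.23  0.31 -0.35  0.91  0.    1.72]
(480, 200, 80) 90 [ 0.23  0.31 -0.35  0.91  0.    0.23]
(480, 200, 80) 95 [ 0.23  0.31 -0.35  0.91  0.    0.15]
(480, 200, 80) 180 [ 0.23  0.31 -0.35  0.91  0.   -1.34]
(480, 200, 80) 185 [ 0.23  0.31 -0.35  0.91  0.   -1.42]
(480, 200, 80) 270 [ 0.23  0.31 -0.35  0.91  0.   -2.91]
```

Run:
```python
from h import *
robot.move_pose((540,30,200),quat(np.radians(185)))
p=snap("wrist","wr1"); np.save("p_wr1.npy",p,allow_pickle=True)
robot.move_pose((540,130,200),quat(np.radians(185)))
p=snap("wrist","wr2"); np.save("p_wr2.npy",p,allow_pickle=True)
print(robot.get_obs()['t'])
```

```text
3.5083
```

View pics/wr1.png

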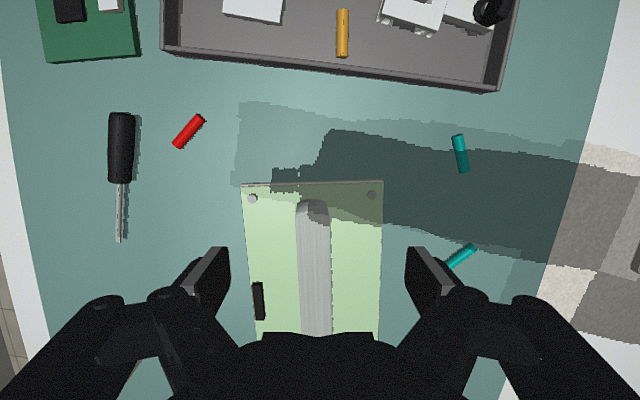

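View pics/wr2.png

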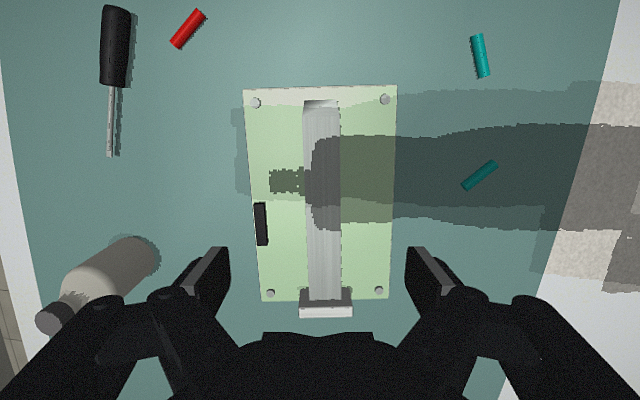

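Run:
```python
import cv2
im=cv2.imread("pics/wr2.png")
cv2.imwrite("pics/wr2a.png",cv2.resize(im[80:210,280:365],None,fx=6,fy=4.6,interpolation=cv2.INTER_CUBIC))
cv2.imwrite("pics/wr2b.png",cv2.resize(im[200:330,280:365],None,fx=6,fy=4.6,interpolation=cv2.INTER_CUBIC))
```

```text
(no output)
```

View pics/wr2a.png

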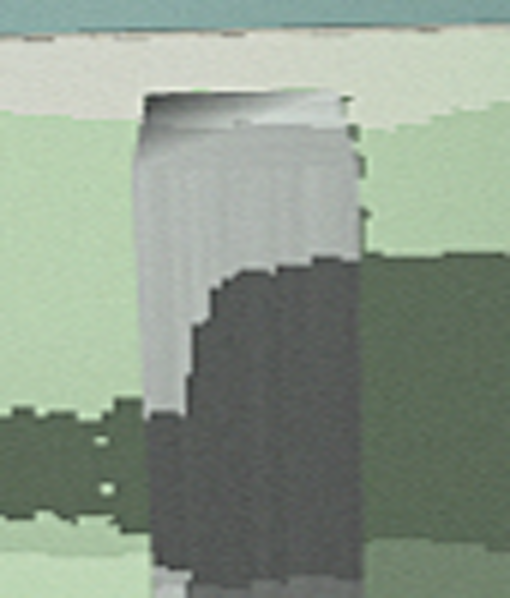

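View pics/wr2b.png

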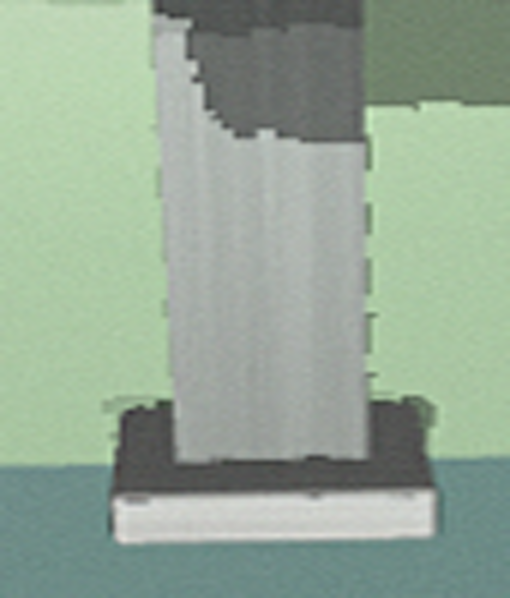

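Run:
```python
from h import *
p=np.load("p_wr2.npy",allow_pickle=True).item()
L1,R1,L2,R2=p2w(p,[(302.7,112.6),(339.8,115.9),(309.5,298.9),(341.2,298.9)],38)
print(L1,R1,L2,R2, np.linalg.norm(L1-R1),np.linalg.norm(L2-R2))
dl=L2-L1;dr=R2-R1
print([np.degrees(np.arctan2(d[1],d[0])) for d in (dl,dr)])
print("mouth tip",p2w(p,[(321,100.2)],35.5),"closed mid",p2w(p,[(325.4,300)],38))
print("plate corners",p2w(p,[(243.5,87.5),(397,85),(387.5,299),(261,301.5)],12))
pt=vision.camera_params("top")
print("top plate corners",p2w(pt,[(195.5,185.2),(298,176.3),(303.3,242.3),(200.5,251)],12))
print("top rail", p2w(pt,[(180+108/5,165+222/5),(180+108/5,165+300/5),(180+540/5,165+186/5),(180+540/5,165+266/5)],38))
```

```text
[558.54322743  60.98420038  38.        ] [523.25970707  60.84381029  38.        ] [535.49159565 262.1132256   38.        ] [499.69312645 258.93458385  38.        ] 35.28379965542594 35.93931218089824
[np.float64(96.53820758282053), np.float64(96.7845099475731)]
mouth tip [[542.32255379  48.10713643  35.5       ]] closed mid [[517.40047664 261.94254281  38.        ]]
plate corners [[621.60664106  41.23828438  12.        ]
 [466.88062065  24.86287784  12.        ]
 [438.42204493 271.78058111  12.        ]
 [594.35244988 289.2708811   12.        ]]
top plate corners [[595.93388455 284.79243407  12.        ]
 [622.99255897  38.60266891  12.        ]
 [466.38373462  21.49383647  12.        ]
 [439.10340158 265.84263644  12.        ]]
top rail [[537.39741276 258.80526197  38.        ]
 [501.19349157 257.24099599  38.        ]
 [559.08137671  57.81386375  38.        ]
 [522.09445359  56.68574506  38.        ]]
```

Run:
```python
from h import *
robot.move_pose((455,-110,200),quat(np.radians(180)))
p=snap("wrist","wb"); np.save("p_wb.npy",p,allow_pickle=True)
robot.move_pose((600,-220,200),quat(np.radians(180)))
p=snap("wrist","wa"); np.save("p_wa.npy",p,allow_pickle=True)
print(robot.get_obs()['t'])
```

```text
5.3667
```

View pics/wb.png

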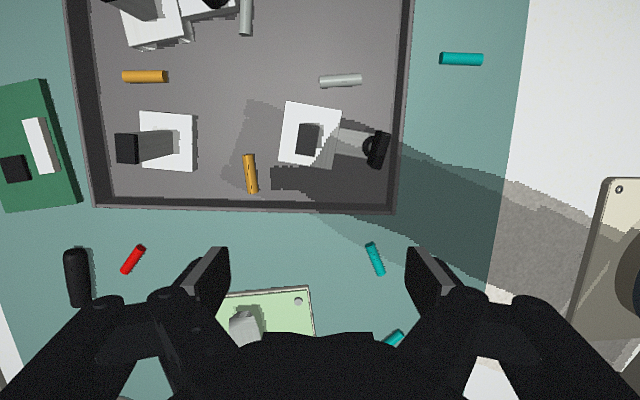

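View pics/wa.png

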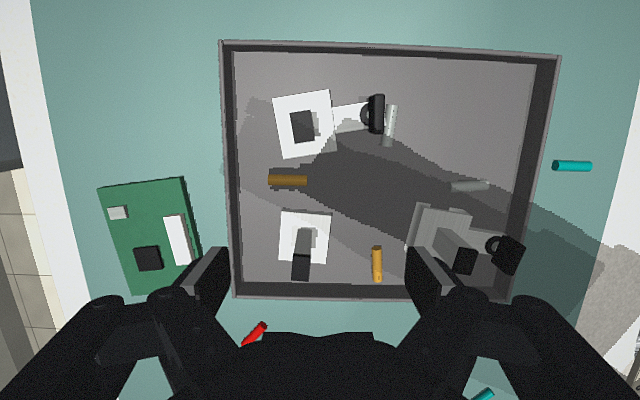

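Run:
```python
import cv2
im=cv2.imread("pics/wb.png")
cv2.imwrite("pics/wbc.png",cv2.resize(im[95:180,270:400],None,fx=6,fy=6,interpolation=cv2.INTER_CUBIC))
im=cv2.imread("pics/wa.png")
cv2.imwrite("pics/wac.png",cv2.resize(im[80:165,265:400],None,fx=5.9,fy=5.9,interpolation=cv2.INTER_CUBIC))
```

```text
(no output)
```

View pics/wbc.png

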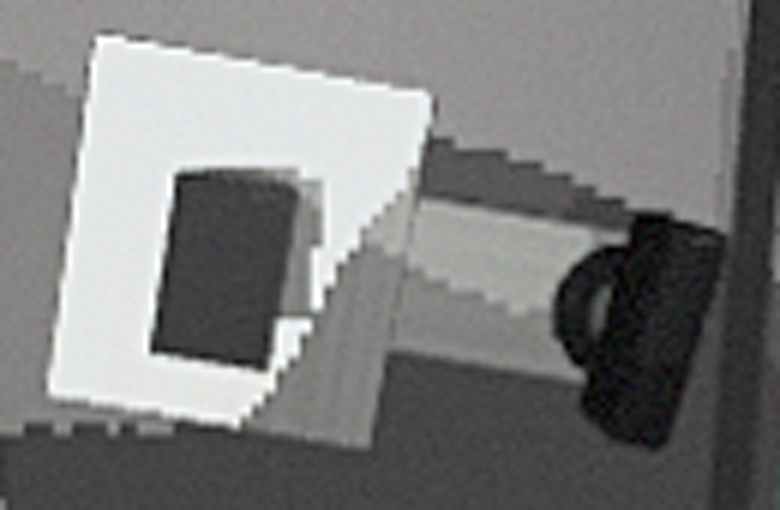

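View pics/wac.png

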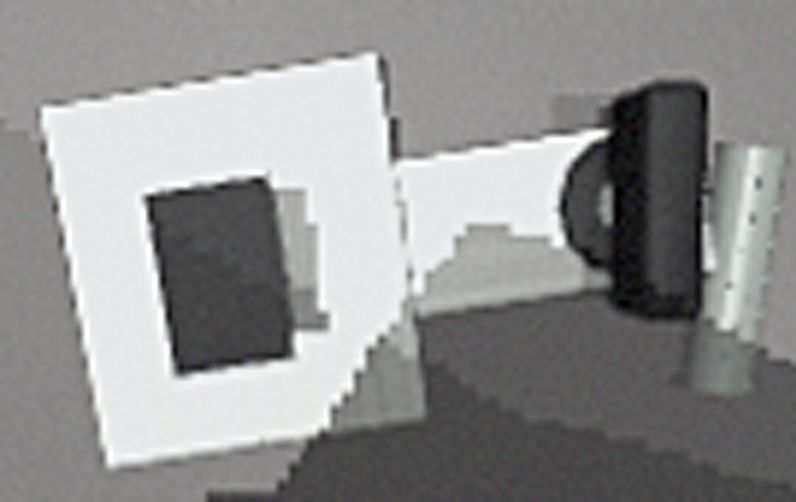

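```bash
cat >> h.py <<'E'
def pose_of(p,post,sad,sz=33,ztop=87):
    P=p2w(p,post,ztop); S=p2w(p,sad,sz); 
    r=[]
    for n,Q in (("post",P),("sad",S)):
        c=Q[:,:2].mean(0)
        # order: pts 0->1 is along carriage +y approx; 3->2 too
        v=(Q[1]-Q[0])+(Q[2]-Q[3]); w=(Q[3]-Q[0])+(Q[2]-Q[1])
        ay=np.degrees(np.arctan2(v[1],v[0]))%360; ax=np.degrees(np.arctan2(w[1],w[0]))%360
        print(n,np.round(c,1),"y ang",round(ay,1),"x ang+90",round((ax+90)%360,1),"sizes",np.round([np.linalg.norm(v)/2,np.linalg.norm(w)/2],1))
E
python3 - <<'E'
from h import *
pb=np.load("p_wb.npy",allow_pickle=True).item();pa=np.load("p_wa.npy",allow_pickle=True).item()
f=lambda q,o,s:[(o[0]+x/s,o[1]+y/s) for x,y in q]
pose_of(pb,f([(176,178),(300,188),(268,366),(152,350)],(270,95),6),f([(95,37),(432,93),(370,447),(50,400)],(270,95),6))
pose_of(pa,f([(148,196),(270,180),(292,354),(180,374)],(265,80),5.9),f([(42,108),(378,55),(425,415),(112,465)],(265,80),5.9))
E
```

```text
post [ 461.9 -159.5] y ang 173.8 x ang+90 170.3 sizes [16.2 23.5]
sad [ 461.6 -159.2] y ang 171.2 x ang+90 171.0 sizes [54.3 58.5]
post [ 609.9 -278.7] y ang 188.6 x ang+90 188.3 sizes [15.9 23.4]
sad [ 609.6 -278.9] y ang 188.8 x ang+90 189.0 sizes [54.1 58.3]
```

```bash
cat >> h.py <<'E'
TH=np.radians(96.4); U=np.array([np.cos(TH),np.sin(TH)]); M=np.array([542.2,47.0])
def rp(s,z,off=0): 
    v=M+s*U+off*np.array([-U[1],U[0]]); return np.array([v[0],v[1],z])
def ob(t=""):
    o=robot.get_obs(); print(t,"t%.1f"%o['t'],np.round(o['tcp_pos'],1),"F",np.round(o['contact_force'],1),"T",np.round(o['ft_torque'],2),"w%.1f"%o['grip_width']); return o
E
python3 - <<'E'
from h import *
a=np.radians(171.1)
robot.command_gripper(45,70)
robot.move_pose((461.8,-159.4,140),quat(a)); ob()
print(robot.move_linear((461.8,-159.4,66),v=100,stop_force=12)); ob()
robot.command_gripper(0,70); ob("gripped")
robot.move_linear((461.8,-159.4,130),v=100); ob("lift")
robot.move_pose(rp(-55,130),quat(TH+np.pi/2)); ob("pre")
p=snap("wrist","w3"); snap("side","s3",(180,80,340,260),3); snap("top","t3")
E
```

```text
t6.5 [ 462.3 -159.7  140.6] F [ 0.3 -0.   0.2] T [-0.02 -0.05  0.  ] w44.9
False
 t7.4 [ 462.2 -159.6   66.4] F [ 0.2 -0.   0.7] T [0.01 0.01 0.05] w44.9
gripped t7.8 [ 462.  -159.5   66.4] F [-0.2  0.1  1. ] T [ 0.08 -0.04 -0.04] w15.1
lift t8.6 [ 461.4 -159.2  129.5] F [ 0.7  0.4 -2.4] T [ 0.02 -0.01 -0.06] w14.9
pre t9.3 [548.   -7.2 129.2] F [ 0.6  0.9 -2.3] T [-0.02 -0.04  0.05] w15.1
```

View pics/w3.png

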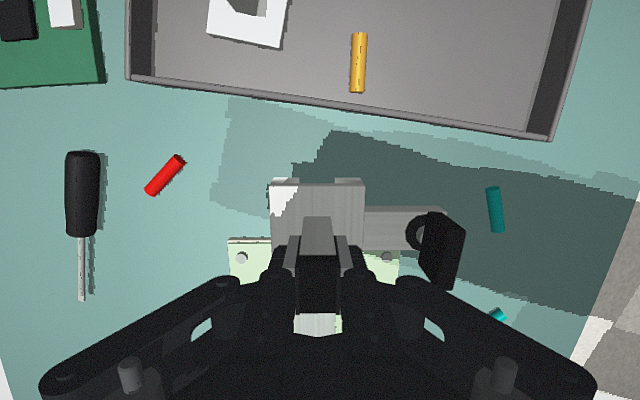

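View pics/s3.png

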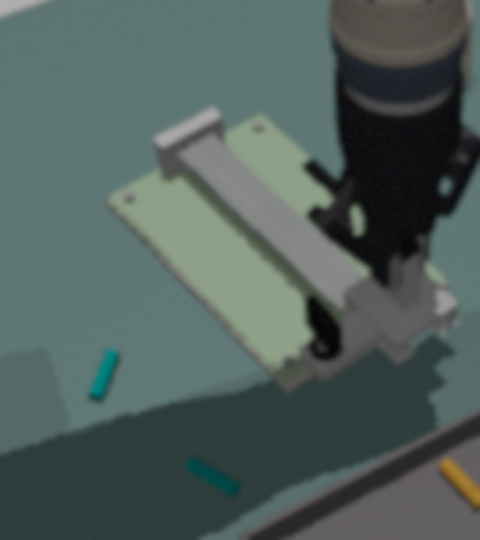

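Run:
```python
from h import *
print(robot.move_linear(rp(-55,84.2),v=100,stop_force=12)); ob("low")
for s in (-25,-10,5,20,40):
    b=robot.move_linear(rp(s,84.2),v=50,stop_force=15); ob(f"{s} {b}")
    if b: break
p=snap("wrist","w4"); snap("side","s4",(180,80,340,260),3)
```

```text
False
low t10.1 [548.5  -8.   84.5] F [-0.2 -0.7 -2.8] T [ 0.03 -0.04 -0.05] w15.1
-25 False t10.8 [545.   22.3  84.2] F [-0.5 -0.8 -2.6] T [-0.02 -0.01  0.01] w15.0
-10 False t11.3 [544.   37.7  84.3] F [ 5.9  2.5 -5.4] T [ 0.53 -1.25 -0.12] w15.3
5 False t11.7 [542.4  52.4  84.4] F [ 5.9  1.4 -6.4] T [ 0.2  -1.29 -0.07] w14.9
20 False t12.2 [540.8  67.3  84.4] F [ 6.1  1.4 -5.7] T [ 0.2  -1.41 -0.  ] w15.0
40 False t12.7 [538.6  87.1  84.5] F [ 5.3  1.  -4.3] T [ 0.23 -1.4   0.09] w15.3
```

View pics/w4.png

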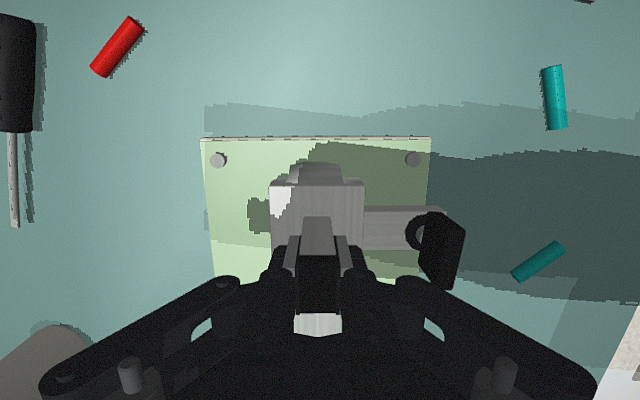

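View pics/s4.png

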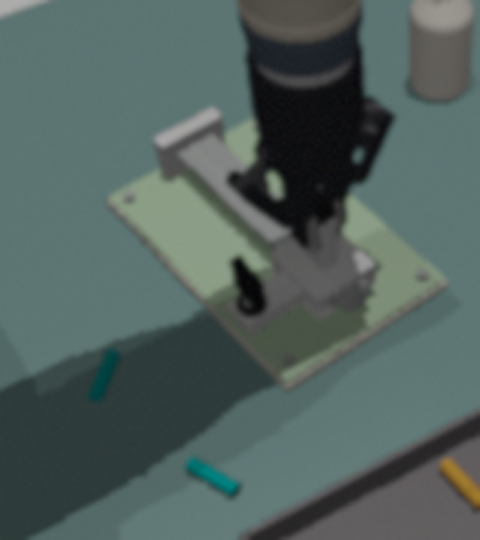

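Run:
```python
from h import *
for s in (60,90,120,150,175):
    b=robot.move_linear(rp(s,84.2,-1),v=70,stop_force=15); ob(f"{s} {b}")
    if b: break
```

```text
60 False t13.3 [536.3 107.4  84.1] F [ 2.   1.7 -4.2] T [ 0.41 -0.52  0.14] w14.8
90 False t13.8 [532.9 137.   84.1] F [-0.6 -0.7 -3.1] T [ 0.07 -0.18  0.01] w15.0
120 False t14.4 [529.7 166.7  84.2] F [ 0.6 -0.1 -2.4] T [ 0.02 -0.04 -0.05] w15.0
150 False t15.0 [526.4 196.5  84.1] F [ 0.4  0.7 -2.4] T [-0.06 -0.1  -0.02] w15.3
175 False t15.5 [523.6 221.4  84.1] F [ 0.5 -0.1 -2. ] T [-0.   -0.01 -0.05] w15.1
```

Run:
```python
from h import *
robot.command_gripper(40); ob()
robot.move_linear(rp(175,170,-1),v=150)
robot.move_pose((600,-220,200),quat(np.radians(180)))
p=snap("wrist","wa2"); np.save("p_wa2.npy",p,allow_pickle=True); snap("top","t5",(180,140,480,295),2.6);ob()
im=cv2.imread("pics/wa2.png");cv2.imwrite("pics/wac2.png",cv2.resize(im[80:165,265:400],None,fx=5.9,fy=5.9,interpolation=cv2.INTER_CUBIC))
```

```text
t15.8 [523.8 220.8  84.4] F [ 0.1 -0.3 -0.1] T [-0.01 -0.01  0.01] w39.9
 t18.3 [ 600.3 -218.7  200.1] F [0.1 0.5 0.2] T [0.02 0.05 0.05] w40.5
```

View pics/wac2.png

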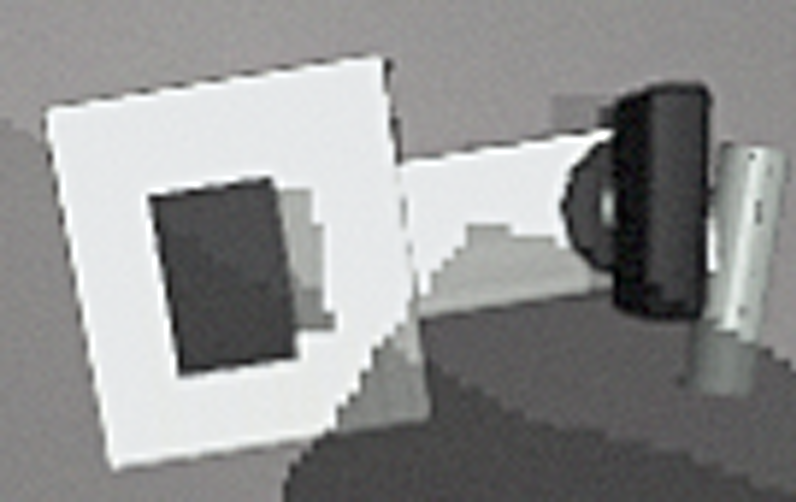

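View pics/t5.png

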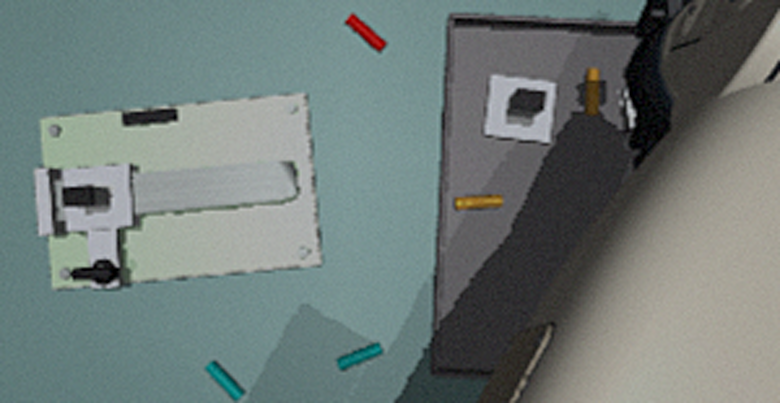

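Run:
```python
from h import *
a=np.radians(188.8); x,y=609.8,-278.8
robot.move_pose((x,y,140),quat(a)); ob()
print(robot.move_linear((x,y,66),v=100,stop_force=12)); ob()
robot.command_gripper(0,70); ob("gripped")
robot.move_linear((x,y,185),v=120); ob("lift")
robot.move_pose(rp(-55,185),quat(TH+np.pi/2)); ob("pre")
robot.move_linear(rp(-55,130,-1),v=120); ob("pre2")
p=snap("wrist","w6"); snap("side","s6",(180,80,340,260),3)
```

```text
t18.8 [ 609.7 -278.4  139.1] F [-0.7 -0.3  1.3] T [ 0. -0.  0.] w39.9
False
 t19.6 [ 610.2 -278.9   66.8] F [0.9 0.1 0.6] T [-0.02  0.02  0.04] w40.0
gripped t20.0 [ 610.1 -278.9   66.6] F [ 1.3 -0.   2.5] T [ 0.07 -0.11  0.01] w15.3
lift t21.1 [ 609.5 -278.6  184.1] F [-0.1 -0.1 -3.1] T [ 0.01 -0.08 -0.01] w15.1
pre t22.2 [549.   -8.5 185. ] F [ 0.4 -0.6 -2.2] T [-0.01 -0.05 -0.03] w14.7
pre2 t22.8 [549.8  -8.2 130.3] F [ 0.5 -0.6 -2.8] T [-0.   -0.02  0.01] w14.9
```

View pics/w6.png

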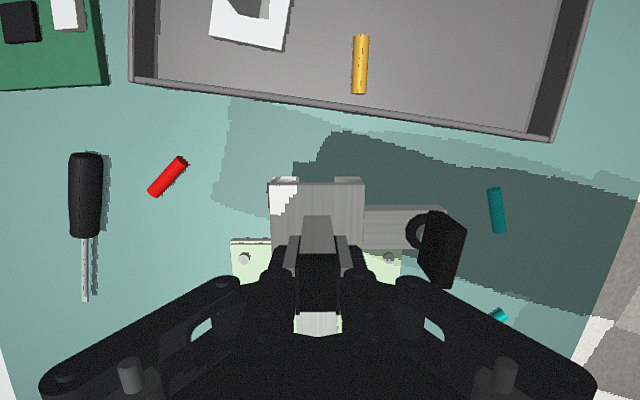

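View pics/s6.png

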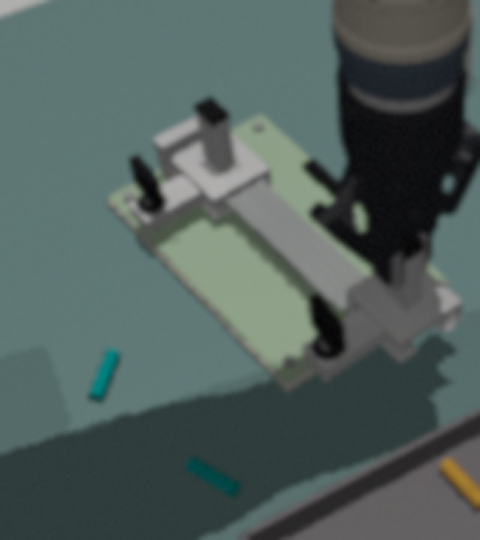

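Run:
```python
from h import *
print(robot.move_linear(rp(-55,84.2,-1),v=100,stop_force=12)); ob("low")
for s in (-25,-10,5,20,40,70,100):
    b=robot.move_linear(rp(s,84.2,-1),v=50,stop_force=15); ob(f"{s} {b}")
    if b: break
else:
    robot.command_gripper(40); ob("open")
    robot.move_linear(rp(100,200,-1),v=150)
    robot.move_pose((520,200,215),quat(TH+np.pi/2))
    p=snap("wrist","w7"); np.save("p_w7.npy",p,allow_pickle=True)
    snap("side","s7",(180,80,340,260),3)
```

```text
False
low t23.5 [549.6  -7.6  84.7] F [ 0.  -0.  -2.3] T [ 0.03 -0.06  0.04] w15.0
-25 False t24.3 [546.   22.4  84.2] F [ 0.7 -0.4 -1.6] T [-0.01 -0.08 -0.01] w15.0
-10 False t24.7 [544.3  37.5  84.2] F [-0.1 -0.8 -3.2] T [-0.03  0.02 -0.01] w15.5
5 False t25.2 [542.6  52.4  84.2] F [ 0.1  0.3 -2.1] T [ 0.02 -0.01  0.02] w15.1
20 False t25.6 [540.9  67.3  84.2] F [ 0.2 -0.1 -1.9] T [ 0.   -0.06 -0.02] w15.3
40 False t26.2 [538.7  87.1  84.2] F [ 0.7 -1.3 -2.9] T [-0.02 -0.03 -0.  ] w15.0
70 False t26.9 [535.4 116.8  84.2] F [ 0.3  0.  -3.2] T [-0.01 -0.01  0.01] w15.1
100 False t27.7 [532.  146.6  84.2] F [ 0.9 -0.1 -1.8] T [ 0.02 -0.    0.07] w15.3
open t28.0 [532.2 146.3  84.4] F [ 0.4 -0.8 -0.9] T [ 0.03 -0.01  0.05] w39.7
```

Run:
```python
import cv2
im=cv2.imread("pics/w7.png");cv2.imwrite("pics/w7c.png",cv2.resize(im[60:320,220:480],None,fx=2.3,fy=2.3,interpolation=cv2.INTER_CUBIC))
```

```text
(no output)
```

View pics/w7c.png

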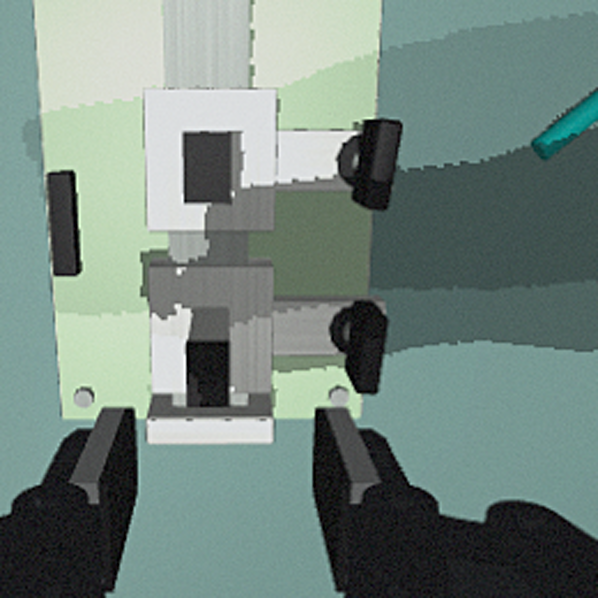

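View pics/s7.png

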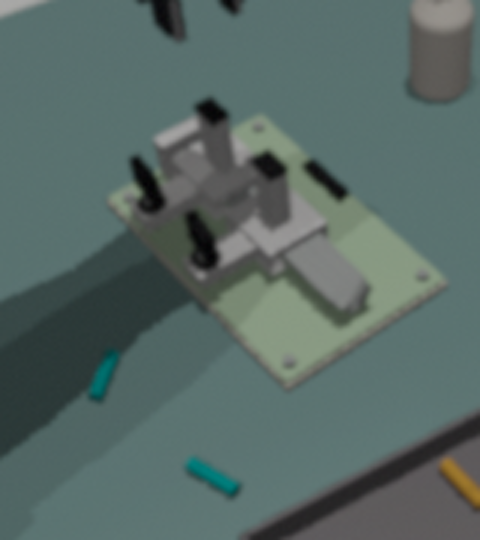

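```bash
cat >> h.py <<'E'
def turn(k):
    N=TH+np.pi/2
    robot.command_gripper(30,50)
    robot.move_pose((k[0],k[1],150),quat(N-0.07)); 
    b=robot.move_linear((k[0],k[1],69),v=80,stop_force=10); ob(f"down {b}")
    if b: return False
    robot.command_gripper(0,50); o=ob("grip")
    if not 7<o['grip_width']<13: return False
    for g in (0.3,0.6,0.9,1.2,1.4,1.52):
        robot.move_pose((k[0],k[1],69),quat(N-g)); o=ob(f"g{g}")
        if np.abs(o['ft_torque']).max()>2.5 or np.linalg.norm(o['contact_force'])>25: print("high");break
    robot.hold(0.2); ob("held")
    robot.command_gripper(30); robot.move_linear((k[0],k[1],170),v=120); return True
E
python3 - <<'E'
from h import *
print(turn((458.2,213.7)))
robot.move_pose((520,200,215),quat(TH+np.pi/2))
snap("wrist","w8",(220,60,480,320),2.3)
E
```

```text
down False t31.2 [458.5 213.8  69.5] F [0.1 0.  0.2] T [-0.02 -0.    0.03] w30.0
grip t31.6 [458.4 213.8  69.4] F [-1.3 -0.1  2.1] T [-0.02  0.   -0.03] w9.0
g0.3 t31.9 [458.5 213.8  69.3] F [-0.2  0.7  4.6] T [ 0.07 -0.19  0.02] w9.1
g0.6 t32.3 [458.6 213.8  69.2] F [1.1 0.3 4.2] T [ 0.09 -0.41 -0.05] w8.9
g0.9 t32.7 [458.6 213.8  69.2] F [ 2.3 -0.5  4.4] T [ 0.09 -0.67 -0.09] w8.8
g1.2 t33.1 [458.6 213.7  69.2] F [3.4 0.5 4.5] T [-0.01 -0.85 -0.03] w8.8
g1.4 t33.4 [458.4 213.7  69.1] F [ 2.4 -0.   4.4] T [-0.   -0.82 -0.11] w9.2
g1.52 t33.6 [458.3 213.7  69.1] F [3.1 0.6 3.8] T [ 0.07 -0.89 -0.03] w9.0
held t33.8 [458.3 213.7  69.1] F [3.5 0.5 4.1] T [ 0.07 -0.95  0.06] w8.4
True
```

View pics/w8.png

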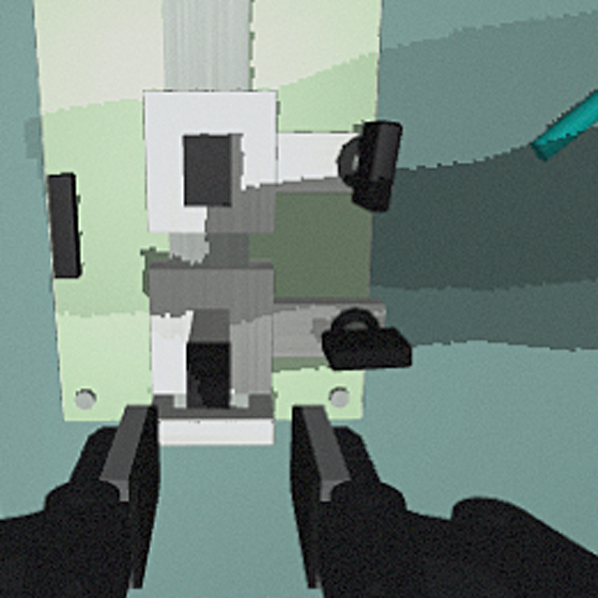

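Knob 1 (crop ~(367,347)) is now square; second carriage unmoved. Turn the second.

Run:
```python
from h import *
print(turn((466.6,138.9)))
robot.move_pose((520,200,215),quat(TH+np.pi/2))
snap("wrist","w9",(220,60,480,320),2.3)
robot.move_pose((330,250,260),quat(TH+np.pi/2)); ob()
p=snap("top","t9",(180,70,480,295),2.6); snap("top","t9f"); snap("side","s9",(180,80,500,380),1.9)
```

```text
down False t38.5 [466.9 139.   69.4] F [-0.7 -0.2  0.1] T [ 0.02 -0.02  0.03] w30.1
grip t38.8 [466.8 139.   69.4] F [-0.2 -0.1  1.7] T [-0.02  0.01  0.01] w8.9
g0.3 t39.1 [467.  138.9  69.3] F [ 0.1 -1.2  2.2] T [ 0.05 -0.27 -0.1 ] w9.1
g0.6 t39.5 [467.1 138.9  69.2] F [ 1.9 -0.4  2.3] T [ 0.05 -0.57  0.02] w8.9
g0.9 t39.9 [467.  138.9  69.2] F [1.8 0.7 2.6] T [ 0.12 -0.73 -0.07] w8.7
g1.2 t40.3 [467.  138.8  69.2] F [ 3.9 -0.8  3.8] T [-0.06 -0.99  0.02] w9.1
g1.4 t40.6 [467.1 138.7  69.2] F [ 4.7 -1.1  3.6] T [-0.3  -1.31  0.01] w9.1
g1.52 t40.9 [467.1 138.7  69.2] F [ 4.6 -2.2  3.2] T [-0.44 -1.22 -0.04] w9.2
held t41.1 [467.1 138.7  69.2] F [ 5.1 -2.8  3.4] T [-0.37 -1.27  0.01] w9.1
True
 t44.5 [330.9 250.1 260. ] F [ 0.6 -0.1 -0.2] T [-0.02 -0.03  0.03] w30.1
```

View pics/w9.png

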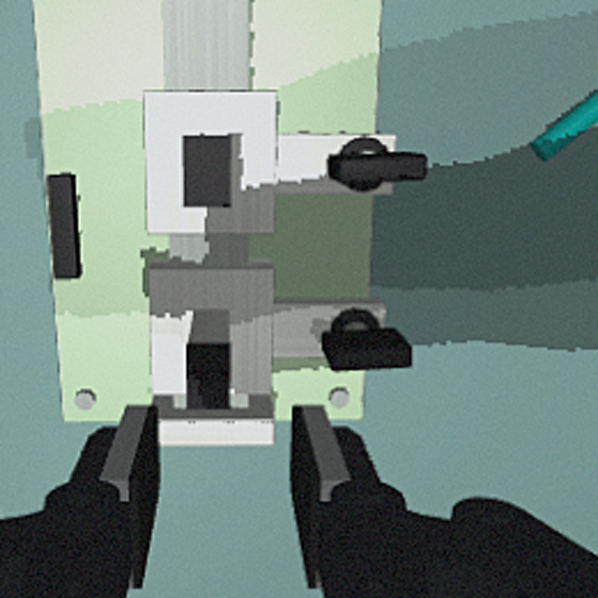

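View pics/t9.png

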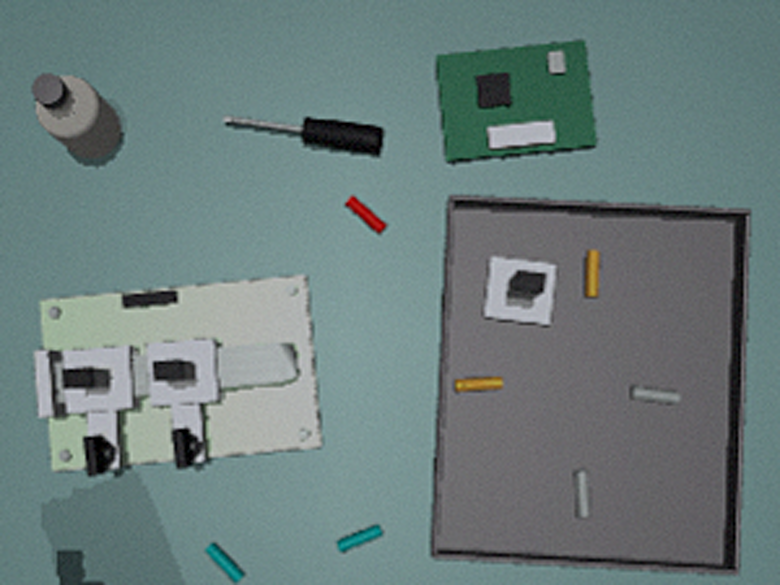

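View pics/s9.png

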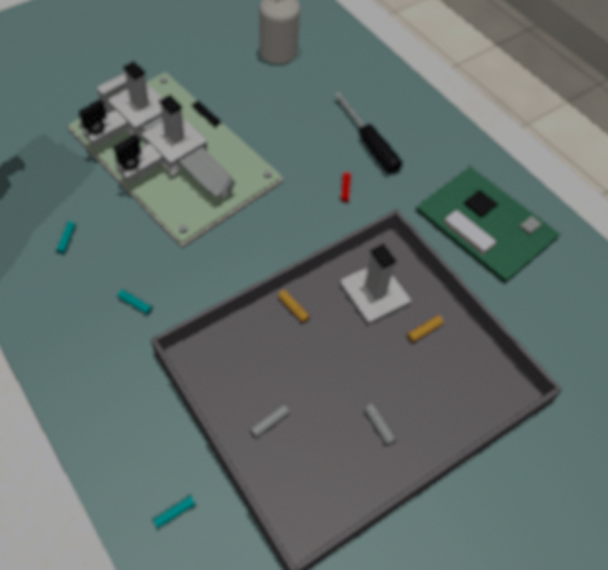

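Run:
```python
from h import *
print(robot.hand_in());
```

```text
the job is handed in; nothing more can be done
None
```

The job is handed in. I found two carriages in the tray and put both on the rail. Their centres are about 175 mm and 100 mm from the open end. Once both were on, I turned each knob clockwise by about 1.5 rad.

**Last checks:** the final wrist, top and side pictures show:
- Both carriages are fully on the rail, upright and in line, with both knob bars square to it. I judged the knob angles from the gripper rotation and the pictures, as there was no joint reading.
- The flat-footed post and the four spacers are still in the tray.
- The screwdriver, bottle and circuit board show no visible shift.
- The arm is parked clear of everything.

**Small disagreement:** the first carriage met about 6 N of sideways force as it went on, because my estimate of the rail line was about 1 mm off. I shifted the line by 1 mm, and from then on both carriages slid with almost no side force. No other check failed or disagreed, and I saw no grip slip or knocked carriage.

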